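# Slide the test chip along the rail into the imager's corner pocket

### The arm

A 6-joint arm with a two-finger parallel gripper is mounted at the origin on the work surface. World frame = base frame: x ahead of the robot, y to its left, z up, the work surface at z = 0. Lengths are in mm, angles in degrees, forces in N, time in s.
With the tool pointing down it reaches from about 275 to 850 mm from the base axis. Payload 19 kg.
Tool frame: the origin (TCP) lies on the mounting face of the last link; the fingertips stand r.tip_extent ahead of it and the grasp point (between the pads) lies 155 mm ahead of it (r.tip_extent is the distance from the TCP to the fingertips, in mm); z points along the fingers, y is the line along which they close (so a half turn about z gives the same grasp; the last joint's range is limited). The gripper opens to 85 mm and grips with 20 to 120 N. Pads are 22 mm wide; open, the fingers measure 114 mm over their backs; the gripper's body (76 mm by 85 mm) begins 54 mm behind the grasp point. The pads swing forward as they close: fully open they stand 13 mm farther back than shut.
Start: joints at [60.161, 8.623, 82.357, -0, 89.026, -7.678], TCP at [216.916, 532.503, 404.667] pointing down, gripper open.
Joint ranges: [-160.23, 160.23], [-39.13, 120.54], [6.94, 153.29], [-79.49, 259.48], [9.18, 160.14], [-161.06, 161.06]. Speed limits (degrees/s): [108.29, 108.29, 127.2, 172.46, 172.46, 172.46].

### API

Orientations are given as [roll, pitch, yaw] about the fixed x, y, z axes, in that order (R = Rz(yaw) Ry(pitch) Rx(roll)).
In Python, from rig import r, camera, order, spotter gives the robot as it stands.
- The arm moves only by the tool carry_out, never from a script. Its argument "deltas" is a list that holds one entry, the list of rows, each a list of 7 numbers: the turn, a rotation vector about the tool's x, y, z in degrees, then the shift along the tool's x, y, z in m, then the opening in per cent of the stroke, from 0 (shut) to 100 (fully open). In form: [[[rx, ry, rz, dx, dy, dz, grip], ...]]. A call has exactly 10 rows; each row shifts and turns the commanded pose from where the row before left it, along the tool's axes as they then stand; what a row does not reach is not made up. A row lasts 1/10 s, in which the tool goes at most 50 mm and 8.59 degrees, less where a joint would pass 70% of its speed; a pose out of reach is approached as far as the arm can. A call with a gripper value outside its range is refused whole. The fingers move at their own pace and stop on an object; "force" is the grip in N (left out, the last holds). Time passes only in rows, so rows that do not move let the fingers close, or fill a call up. It gives the time, the measured TCP pose, the force, the opening and the grip force at its end, in the units of the state.
- r.read_state(): the state, without advancing time (a new reading comes with each control period).
- camera(name): name is "scene" or "top" or "wrist"; returns a dict with "image" (400x640x3 uint8, blue, green, red), "z_map" (400x640 float32, mm along the optical axis (not along the pixel's ray), 0 where there is no reading), "fx", "fy", "cx", "cy" (pixels), "world_to_cam" (4x4, takes a point from world to camera coordinates). Camera axes: x right, y down, z forward; pixel columns grow to the right and rows downward; lengths in mm; the calibration is good to about 2 mm. The wrist camera is an equidistant fisheye: a pixel r from the principal point sees the ray r / f radians off the axis. A picture is of the moment at which its call begins.
- order.finish_job(): hands the job in; it is judged then, once.
Trained networks look in a picture, given as the dict that the camera call returned (one of the last four; its "shot" number tells which), for a name from the list of things; names that differ only in an ending like _2 or _b are one class to them, and where a whole thing is asked for, a point or a joint stands for the part that bears it (a point fixed in the world has none). Each returns a list of dicts, best first, with "p" (0 to 1); they miss things now and then, are a little off and sometimes report something else, mostly with a low value. They report only what shows in the picture. A call takes as long as a camera call. They do not tell look-alikes from the thing itself.
- spotter.regions_of(picture, target): "region" (400x640 bool, what is visible of it).
- spotter.spot_point(picture, target): "location" ([x, y, z] in mm, in world coordinates, good to about 4 mm: a listed point, or the origin of a listed thing).
The state is a dict: "clock": time; "q": joint angles; "qvel": joint speeds; "joint_efforts": joint torques, N m; "position": TCP position; "tool_rot": TCP orientation; "wrist_force": force on the tool from outside, world axes, zero at the start; "moment": the same for the moment, N m; "finger_gap": opening from 0.0 (shut) to 1.0 (fully open); "gripper_force": force on a finger pad.
Only numpy, scipy, OpenCV 4.12 (cv2) and the standard library are available. Lean on these libraries where they do the work, as an engineer would, in place of code of your own. Each camera call takes 0.05 s, during which the arm holds its last target. There are 200 camera calls.

### The job

On the metal loading deck of the chip imager, push the green chip with the fingertips back until it lies flat and flush along the dark rail, at a place before the blue pocket. Then, keeping it against the rail, slide it along into the blue corner pocket until it is fully home against both the rail and the end stop, and let go of it. Only push it: do not lift it or tip it up, and leave the red chip and everything else where they are.

Things in the scene. Friction and masses are not known exactly. Their poses are not given: they have to be found in the camera images.
- deck: Fixed aluminium loading deck of the imager, 180 (its x) by 360 (its y) by 20 mm high, turned up to 0.25 rad; origin at the centre of its underside, on the bench; deck top 20 mm above the bench. Rail on its far (+x) side, pocket at its +y end. A white housing 170 by 100 mm, 42 mm above the bench, stands beyond the end stop, at deck y = 185 to 285 mm
- rail_mid (a point): Top edge of the rail's guiding face, half-way along the deck (deck x = 60 mm, y = 0). The dark steel rail runs along deck y over the whole 360 mm, 20 mm wide, rising 12 mm above the deck top; its guiding face looks to deck -x. Axes as the deck's
- stop_face (a point): Top edge of the guiding face of the blue end stop (deck x = 45 mm, y = 170 mm), which crosses the +y end of the rail at a right angle, 12 mm above the deck top; the face looks to deck -y. Axes as the deck's
- lip_mouth (a point): Top edge of the inner face of the blue pocket lip at deck x = 30, y = 125 mm. The lip is 12 mm wide, 8 mm above the deck top, parallel to the rail from y = 125 to 170 mm: rail, stop and lip make a pocket 30 mm wide, 45 mm deep, open towards deck -y. Before it, y = 106 to 126 mm, a lead-in piece flares away from the rail. Axes as the deck's
- green_chip_center (a point): Centre of the loose green chip: a flat plastic block 26 mm (own x) by 76 mm (own y) by 10 mm high, about 35 g, flat on the deck top, its centre 72 to 90 mm short of the rail face, long side within 0.3 rad of the rail. It starts on one of two places 125 mm apart along the rail, the red chip on the other. It slides freely, as plastic on metal
- seat (a point): Point on the deck where the centre of a chip lies when it is fully home in the pocket (deck x = 47 mm, y = 132 mm, 25 mm above the bench); its axes are the deck's
- red_chip_center (a point): Loose red chip of the same size, also on the deck, its centre; to be left alone. The strip of deck along the rail is free of it
- vial: Amber vial with white cap, 21 mm across, 34 mm high, on the deck's front (-x) edge near the +y end; origin at the centre of its foot
- pipette: White hand pipette lying on the bench right of the deck, about 230 mm long, 40 mm high; origin under its handle
- sample_bottle: White sample bottle, 40 mm across, 75 mm high, on the bench left of the deck; origin at the centre of its underside
Things that resemble listed ones, but are neither listed nor needed, are in the scene too. Of the things like the part that bears green_chip_center, leave any that is orange; of the rest the larger one is meant.

How it is judged:
By the outcome, as a careful person would: the job done as asked, in the order asked, and still so for the second after the job is handed in, with the robot touching nothing.
It also fails if it takes over 48 s, if anything falls off the work surface, if the arm or the gripper's body presses on something with over 40 N, if the wrist force passes 120 N, or if a joint passes its speed limit or range.

## Working session

There is one attempt and no reset: what is moved stays moved. The work goes in short steps, Python scripts to look and compute and a tool call to move; the robot and the scene stay as the last step left them, time stands still between calls to the robot, and variables do not carry over. Pictures are saved under pics/ and viewed, at most 10 in all, crops included, and the job is handed in when it is done.

Besides the shell and the picture viewer there is one more tool, called after "Emit:" as name(argument=value, ...) on one line, values as JSON. carry_out: Moves the arm, as the interface text tells. Its arguments: {"type":"object","properties":{"deltas":{"type":"array","items":{"type":"array","items":{"type":"array","items":{"type":"number"}}}},"force":{"type":"number"}},"required":["deltas"]}

```bash
mkdir -p pics; ls; cat > h.py <<'E'
import numpy as np, cv2
from rig import r, camera, order, spotter
def unproj(p,u,v,z=None,h=None):
    T=np.linalg.inv(p["world_to_cam"]); d=np.array([(u-p["cx"])/p["fx"],(v-p["cy"])/p["fy"],1.])
    if h is not None:
        R=T[:3,:3]@d; return T[:3,3]+R*(h-T[2,3])/R[2]
    return T[:3,:3]@(d*z)+T[:3,3]
def proj(p,X):
    c=p["world_to_cam"]@np.append(X,1); return p["fx"]*c[0]/c[2]+p["cx"],p["fy"]*c[1]/c[2]+p["cy"]
E
python3 - <<'E'
from h import *
print(r.tip_extent, r.read_state())
for n in ["top","scene"]:
    p=camera(n); cv2.imwrite(f"pics/{n}1.png",p["image"])
    print(n,np.linalg.inv(p["world_to_cam"])[:3,3])
    for t in ["deck","rail_mid","stop_face","lip_mouth","green_chip_center","seat","red_chip_center","vial"]:
        print(t,[(np.round(a["location"]),round(a["p"],2)) for a in spotter.spot_point(p,t)[:3]])
E
```

```text
pics
173.4 {'clock': 0.0, 'q': array([ 6.01606210e+01,  8.65244168e+00,  8.23925522e+01, -5.39864054e-04,
        8.90257099e+01, -7.67911859e+00]), 'qvel': array([ 0.08142897, -0.07367429, -0.04784972, -0.14975459, -0.0641626 ,
       -0.02060733]), 'joint_efforts': array([ 1.12663616e-03, -7.13033009e+01, -5.70875645e+01, -4.23325946e-05,
        8.62520974e-03, -3.39420183e-05]), 'position': array([216.90868503, 532.48827522, 404.06444396]), 'tool_rot': array([-1.79929858e+02, -8.91285882e-03,  1.57839744e+02]), 'wrist_force': array([-0.25609896,  0.04638122,  0.01760698]), 'moment': array([ 0.00931479, -0.02793338, -0.01742453]), 'gripper_force': 0.0, 'finger_gap': 0.9979471817849864}
top [311.76815926 -14.74645233 932.48781966]
deck [(array([538.,  29.,   2.]), 0.59)]
rail_mid [(array([595.,  22.,  30.]), 0.78), (array([503., 414.,  -1.]), 0.61), (array([611., 187.,  26.]), 0.34)]
stop_face [(array([608., 188.,  29.]), 0.7)]
lip_mouth [(array([587., 150.,  29.]), 0.63)]
green_chip_center [(array([511.,  31.,  25.]), 0.84), (array([325., 124.,   5.]), 0.8), (array([354.,   7.,   5.]), 0.63)]
seat [(array([596.,  23.,  30.]), 0.68), (array([601., 154.,  24.]), 0.6)]
red_chip_center [(array([509., -74.,  27.]), 0.87)]
vial [(array([496., 180.,  16.]), 0.4)]
scene [1036.13920293  642.28041102  955.25880678]
deck [(array([540.,  30.,  -1.]), 0.81), (array([610., 156.,  29.]), 0.63)]
rail_mid [(array([598.,  20.,  30.]), 0.86), (array([590., 143.,  26.]), 0.18)]
stop_face [(array([610., 190.,  33.]), 0.86), (array([539.,  30.,   1.]), 0.38)]
lip_mouth [(array([590., 143.,  30.]), 0.59), (array([496., 174.,  22.]), 0.4)]
green_chip_center [(array([511.,  26.,  22.]), 0.75), (array([324., 126.,   7.]), 0.74), (array([358.,   6.,   1.]), 0.6)]
seat [(array([608., 154.,  27.]), 0.72)]
red_chip_center [(array([508., -74.,  28.]), 0.62)]
vial [(array([496., 175.,  22.]), 0.42)]
```

View pics/top1.png

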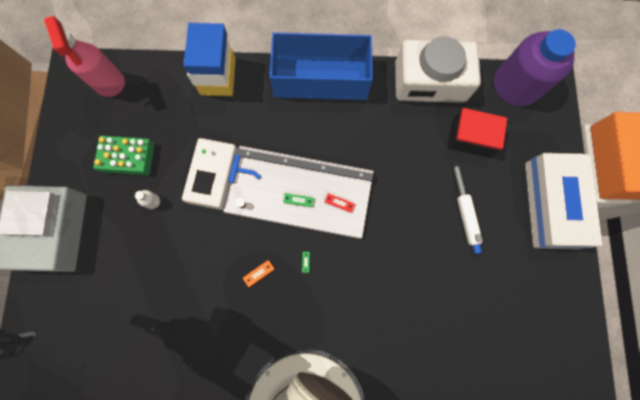

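```bash
python3 - <<'E'
from h import *
for n in ["top","scene"]:
    p=camera(n)
    for t,h in [("green_chip_center",30),("red_chip_center",30)]:
        for a in spotter.regions_of(p,t)[:3]:
            m=a["region"].astype(np.uint8); v,u=np.nonzero(m)
            b=cv2.boxPoints(cv2.minAreaRect(np.c_[u,v].astype(np.float32)))
            if n=="scene": 
                # top surface only: points with height near 30
                P=np.array([unproj(p,x,y,p["z_map"][y,x]) for x,y in zip(u,v)]); P=P[abs(P[:,2]-np.percentile(P[:,2],80))<3]
            else: P=np.array([unproj(p,x,y,p["z_map"][y,x]) for x,y in zip(u,v)]); P=P[abs(P[:,2]-np.median(P[:,2]))<3]
            R=cv2.minAreaRect(P[:,:2].astype(np.float32))
            print(n,t,round(a["p"],2),len(u),np.round(R[0],1),np.round(R[1],1),round(R[2],1),"z",np.round(np.median(P[:,2]),1),"bgr",p["image"][v,u].mean(0).round())
    # deck heights / rail
    a=spotter.regions_of(p,"rail_mid")
    for a in a[:2]:
        v,u=np.nonzero(a["region"]); P=np.array([unproj(p,x,y,p["z_map"][y,x]) for x,y in zip(u,v)])
        P=P[P[:,2]>26]
        if len(P)<20: continue
        R=cv2.minAreaRect(P[:,:2].astype(np.float32)); print(n,"rail",a["p"],np.round(cv2.boxPoints(R)),np.round(R[2],2),np.median(P[:,2]))
E
```

```text
top green_chip_center 0.76 309 [513.3  30.8] [75.6 26.4] 81.0 z 30.3 bgr [130. 189. 125.]
top green_chip_center 0.51 292 [327.5 125. ] [25.1 74. ] 36.5 z 10.2 bgr [ 94. 153. 234.]
top red_chip_center 0.75 323 [509.  -74.5] [75.  26.8] 69.3 z 30.4 bgr [113. 121. 231.]
top red_chip_center 0.23 292 [513.1  30.3] [74.5 25.8] 81.4 z 30.3 bgr [129. 189. 123.]
top rail 0.74 [[ 312.  -15.]
 [ 584. -164.]
 [ 797.  223.]
 [ 525.  372.]] 61.18 40.72206612531227
scene green_chip_center 0.67 184 [511.8  35.1] [75.4 26.9] 82.3 z 28.6 bgr [113. 181. 101.]
scene green_chip_center 0.6 71 [355.1  12. ] [18.3 48.3] 88.4 z 4.9 bgr [101. 170.  87.]
scene green_chip_center 0.46 172 [324.8 129.9] [28.8 70.5] 37.4 z 8.6 bgr [ 67. 136. 226.]
scene red_chip_center 0.42 160 [507.2 -71. ] [74.6 26.5] 69.7 z 28.7 bgr [ 83.  88. 223.]
scene rail 0.98 [[ 314.   -8.]
 [ 583. -160.]
 [1036.  642.]
 [ 767.  794.]] 60.56 39.534508337005775
```

The top view shows the target green chip on the deck at about (298,200) and the red chip at (340,203). The rail runs along the deck's upper edge, and the blue pocket is at about (245,172). The small green chip at (306,262) and the orange one at (258,273) are decoys. The deck is turned about -9°, and the green chip is nearly parallel to the rail.

Emit:
carry_out(deltas=[[[0,0,-6.5,0,0,0,40],[0,0,-6.5,0,0,0,40],[0,0,0,-0.025,-0.035,0,40],[0,0,0,-0.025,-0.035,0,40],[0,0,0,-0.025,-0.035,0,40],[0,0,0,-0.025,-0.035,0,40],[0,0,0,-0.025,-0.035,0,40],[0,0,0,-0.025,-0.035,0,40],[0,0,0,-0.025,-0.035,0,40],[0,0,0,-0.025,-0.035,0,40]]], force=20)

```text
clock: 2.3
position: [370.0, 222.6, 404.9]
tool_rot: [180.0, 0.0, 170.9]
wrist_force: [1.2, 0.4, -0.7]
finger_gap: 0.4
gripper_force: 0.0
```

Emit:
carry_out(deltas=[[[0,0,0,-0.026,-0.033,0.015,40],[0,0,0,-0.026,-0.033,0.015,40],[0,0,0,-0.026,-0.033,0.015,40],[0,0,0,-0.026,-0.033,0.015,40],[0,0,0,-0.026,-0.033,0.015,40],[0,0,0,0,0,0,40],[0,0,0,0,0,0,40],[0,0,0,0,0,0,40],[0,0,0,0,0,0,40],[0,0,0,0,0,0,40]]])

```text
clock: 3.3
position: [471.6, 41.5, 330.2]
tool_rot: [180.0, 0.0, 170.9]
wrist_force: [-0.4, 0.3, -0.6]
finger_gap: 0.397
gripper_force: 0.0
```

```bash
python3 - <<'E'
from h import *
s=r.read_state(); print(s["clock"],s["position"],s["tool_rot"],s["finger_gap"],r.tip_extent)
p=camera("wrist"); cv2.imwrite("pics/w1.png",p["image"]); np.savez("w1.npz",**{k:p[k] for k in ["image","z_map","fx","fy","cx","cy","world_to_cam"]})
T=np.linalg.inv(p["world_to_cam"]); print(T.round(2),p["fx"],p["cx"],p["cy"])
for t in ["rail_mid","stop_face","lip_mouth","green_chip_center","seat","red_chip_center"]:
        print(t,[(np.round(a["location"],1),round(a["p"],2)) for a in spotter.spot_point(p,t)[:2]])
E
```

```text
3.3 [471.57367821  41.45459023 330.19981779] [1.79998967e+02 4.96855091e-02 1.70919163e+02] 0.39732460138371056 173.4
[[ 1.6000e-01  9.4000e-01  3.1000e-01  3.9301e+02]
 [ 9.9000e-01 -1.5000e-01 -5.0000e-02  5.2850e+01]
 [ 0.0000e+00  3.1000e-01 -9.5000e-01  2.9971e+02]
 [ 0.0000e+00  0.0000e+00  0.0000e+00  1.0000e+00]] 309.70691628693146 322.3132901781008 199.90495878853983
rail_mid [(array([594.7,  15.2,  31.4]), 0.8)]
stop_face [(array([613.5, 189.3,  31.6]), 0.93)]
lip_mouth [(array([588.6, 147.4,  31.6]), 0.58)]
green_chip_center [(array([513.3,  33.8,  26. ]), 0.85), (array([326.8, 125.2,  -0.6]), 0.85)]
seat [(array([606.4, 152.6,  30.8]), 0.57)]
red_chip_center [(array([512.2, -73.9,  24.3]), 0.74)]
```

View pics/w1.png

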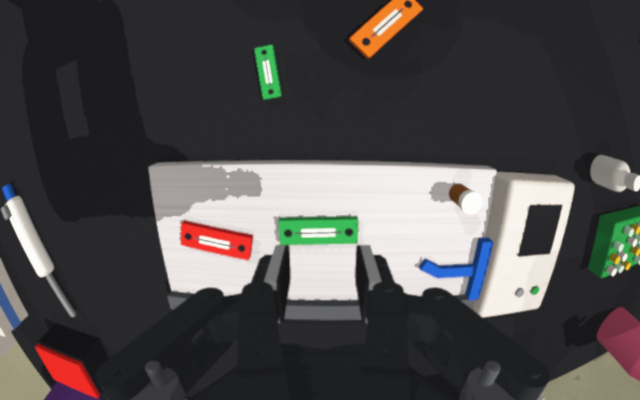

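```bash
cat >> h.py <<'E'
def cloud(p,fish=True):
    v,u=np.mgrid[0:400,0:640]; z=p["z_map"]; x=(u-p["cx"])/p["fx"]; y=(v-p["cy"])/p["fy"]
    if fish:
        th=np.hypot(x,y)+1e-9; k=np.tan(np.minimum(th,1.3))/th; x,y=x*k,y*k
    T=np.linalg.inv(p["world_to_cam"]); P=np.stack([x*z,y*z,z],-1)@T[:3,:3].T+T[:3,3]; P[z<=0]=np.nan
    return P
def rect(P): 
    R=cv2.minAreaRect(P[:,:2].astype(np.float32)); return np.round(R[0],1),np.round(R[1],1),round(R[2],2),np.round(np.median(P[:,2]),1),len(P)
def colors(im):
    H=cv2.cvtColor(im,cv2.COLOR_BGR2HSV); h,s,v=[H[...,i] for i in range(3)]
    return dict(green=(h>40)&(h<85)&(s>90),red=((h<8)|(h>172))&(s>110),blue=(h>95)&(h<125)&(s>110))
E
python3 - <<'E'
from h import *
p=dict(np.load("w1.npz")); P=cloud(p); C=colors(p["image"])
print(P[200,320])
def inbox(P,a,b): return (P[...,0]>a[0])&(P[...,0]<b[0])&(P[...,1]>a[1])&(P[...,1]<b[1])
with np.errstate(all="ignore"):
  g=P[C["green"]&inbox(P,(460,-40),(620,100))&(P[...,2]>15)]; print("green",rect(g))
  g=P[C["red"]&inbox(P,(440,-140),(620,0))&(P[...,2]>15)]; print("red",rect(g))
  yaw=np.radians(-9.1); c,s=np.cos(yaw),np.sin(yaw); D=(P[...,:2]-[537.8,30.5])@np.array([[c,-s],[s,c]]); z=P[...,2]
  b=C["blue"]&(abs(D[...,0])<110)&(D[...,1]>80)&(D[...,1]<200); print("blue D min/max",np.percentile(D[b],[1,50,99],axis=0).round(1),np.nanmedian(z[b]))
  pts=[]
  for y0 in range(-120,100,20):
    m=(abs(D[...,1]-y0)<4)&(D[...,0]>30)&(D[...,0]<100); hi=D[m&(z>28)][:,0]; lo=D[m&(z<23)&(z>10)]
    lo=lo[:,0]
    if len(hi)>5: print(y0,"rail x",np.percentile(hi,[2,98]).round(1),"deck max",(lo.max() if len(lo) else 0).round(1),"zr",np.median(z[m&(z>28)]).round(1),"zd",np.median(z[m&(z<23)]).round(1))
E
```

```text
[482.73013131  36.3320405   20.08600891]
green (array([510.3,  29.8]), array([75. , 26.4]), 82.37, np.float64(30.4), 1674)
red (array([508.2, -76.3]), array([75.5, 32.5]), 69.78, np.float64(30.3), 1493)
blue D min/max [[-12.7 104.8]
 [ 20.9 168. ]
 [ 60.8 181.6]] 29.280137155583304
-40 rail x [58.7 77.6] deck max 60.1 zr 32.4 zd 20.5
-20 rail x [58.8 78.8] deck max 60.1 zr 32.4 zd 20.4
0 rail x [58.8 79. ] deck max 60.4 zr 32.3 zd 20.5
20 rail x [59.2 78.7] deck max 61.0 zr 32.4 zd 20.5
40 rail x [59.8 79.3] deck max 61.9 zr 32.5 zd 20.1
```

The wrist view shows the green chip at (318,231), the red at (216,240) and the blue pocket on the right around (470,268). The deck's front edge and rail are visible. I'll refine the deck yaw from its straight edges.

```bash
python3 - <<'E'
from h import *
p=dict(np.load("w1.npz")); P=cloud(p); z=P[...,2]; C=colors(p["image"])
yaw=np.radians(-9.1); c,s=np.cos(yaw),np.sin(yaw); D=(P[...,:2]-[537.8,30.5])@np.array([[c,-s],[s,c]])
with np.errstate(all="ignore"):
  F=[];
  for y0 in range(-160,160,8):
    m=(abs(D[...,1]-y0)<4)&(abs(z-20)<4)&(D[...,0]<0)&(D[...,0]>-120)
    if m.sum()>20: F.append((y0,np.percentile(D[m][:,0],1)))
  F=np.array(F); k=np.polyfit(F[:,0],F[:,1],1); print("front edge",k,np.degrees(np.arctan(k[0])), np.std(F[:,1]-np.polyval(k,F[:,0])))
  G=[]
  for y0 in range(-170,100,6):
    m=(abs(D[...,1]-y0)<3)&(z>29)&(D[...,0]>45)&(D[...,0]<90)
    if m.sum()>8: G.append((y0,np.percentile(D[m][:,0],2)))
  G=np.array(G); k=np.polyfit(G[:,0],G[:,1],1); print("rail",k,np.degrees(np.arctan(k[0])),G.round(1).tolist())
  E=[]
  for x0 in range(-85,50,8):
    m=(abs(D[...,0]-x0)<4)&(abs(z-20)<4)&(D[...,1]<-100)&(D[...,1]>-220)
    if m.sum()>20: E.append((x0,np.percentile(D[m][:,1],1)))
  E=np.array(E);k=np.polyfit(E[:,0],E[:,1],1); print("right end",k,np.degrees(np.arctan(k[0])))
  b=C["blue"]&(z>30.5)&(D[...,1]>155)&(D[...,1]<190)&(abs(D[...,0]-40)<35); print("stop",rect(P[b]), D[b].min(0),D[b].max(0))
E
```

```text
front edge [ 1.06745338e-02 -9.01581728e+01] 0.6115825069817017 0.22360326163444855
rail [1.07350038e-02 5.93090765e+01] 0.6150467871857394 [[-170.0, 57.2], [-164.0, 56.9], [-158.0, 56.9], [-44.0, 65.1], [-38.0, 58.7], [-32.0, 59.1], [-26.0, 58.2], [-20.0, 58.7], [-14.0, 58.9], [-8.0, 58.8], [-2.0, 58.7], [4.0, 58.7], [10.0, 58.9], [16.0, 58.7], [22.0, 59.3], [28.0, 59.6], [34.0, 59.7], [40.0, 59.8]]
right end [-1.09684966e-02 -1.80044739e+02] -0.6284233608360522
stop (array([599.1, 197.3]), array([15.9, 58.2]), 80.74, np.float64(32.5), 478) [  5.05309628 166.34866169] [ 63.27640968 182.34531643]
```

```bash
cat >> h.py <<'E'
yaw=np.radians(-9.72); O=np.array([537.8,30.5]); RD=np.array([[np.cos(yaw),-np.sin(yaw)],[np.sin(yaw),np.cos(yaw)]])
def deck(xy): return (np.asarray(xy)[...,:2]-O)@RD
E
python3 - <<'E'
from h import *
p=dict(np.load("w1.npz")); P=cloud(p); z=P[...,2]; D=deck(P); t=deck([471.6,41.5]); print(t)
L=D-t
with np.errstate(all="ignore"):
  m=(abs(L[...,0])<40)&(abs(L[...,1])<80)&(z>100)
  for a,b in [(100,160),(160,165),(165,170),(170,175),(175,185),(185,200)]:
    for sgn in (-1,1):
      k=m&(z>a)&(z<b)&(L[...,1]*sgn>0)
      if k.sum(): print(a,b,k.sum(),L[k].min(0).round(1),L[k].max(0).round(1),z[k].min().round(1))
E
```

```text
[-67.10684009  -0.33468349]
100 160 9 [ -6.3 -18.5] [ -2.2 -18.3] 157.7
100 160 18 [-7.  15.5] [-0.8 16.2] 157.5
160 165 90 [-11.7 -29.3] [ 11.2 -17.8] 160.0
160 165 88 [-12.   15.4] [10.5 27.9] 160.1
165 170 143 [-11.7 -31.2] [ 11.  -17.8] 165.0
165 170 154 [-12.3  15.5] [ 9.6 28.6] 165.0
170 175 196 [-11.7 -32. ] [ 11.2 -17.9] 170.1
170 175 188 [-12.1  15.5] [ 9.9 29.3] 170.0
175 185 415 [-11.7 -32.2] [ 11.8 -17.8] 175.0
175 185 413 [-12.2  15.4] [10.6 29.6] 175.0
185 200 766 [-12.9 -36. ] [ 11.7 -17.8] 185.0
185 200 777 [-13.5  15.4] [10.8 33.2] 185.0
```

Emit:
carry_out(deltas=[[[0,0,0.64,0,-0.004,0.01,40],[0,0,0,0,0,0.02,40],[0,0,0,0,0,0.025,40],[0,0,0,0,0,0.025,40],[0,0,0,0,0,0.02,40],[0,0,0,0,0,0.015,40],[0,0,0,0,0,0.01,40],[0,0,0,0,0,0.005,40],[0,0,0,0,0,0.002,40],[0,0,0,0,0,0,40]]])

```text
clock: 4.65
position: [471.3, 36.6, 197.9]
tool_rot: [-180.0, 0.0, 170.2]
wrist_force: [-0.5, -0.8, 0.7]
finger_gap: 0.401
gripper_force: 0.0
```

Emit:
carry_out(deltas=[[[0,0,0,-0.003,0,0,40],[0,0,0,-0.005,0,0,40],[0,0,0,-0.005,0,0,40],[0,0,0,-0.006,0,0,40],[0,0,0,-0.006,0,0,40],[0,0,0,-0.006,0,0,40],[0,0,0,-0.006,0,0,40],[0,0,0,-0.006,0,0,40],[0,0,0,-0.005,0,0,40],[0,0,0,-0.004,0,0,40]]])

```text
clock: 5.65
position: [522.9, 27.7, 197.6]
tool_rot: [-180.0, -0.0, 170.2]
wrist_force: [-0.2, 0.2, 0.4]
finger_gap: 0.401
gripper_force: 0.2
```

```bash
cat > look.py <<'E'
from h import *
import sys
s=r.read_state(); print(s["clock"],s["position"].round(1),s["tool_rot"].round(2),"deckxy",deck(s["position"]).round(1),s["wrist_force"].round(2))
for n in sys.argv[2:]:
  p=camera(n); cv2.imwrite(f"pics/{sys.argv[1]}_{n}.png",p["image"]); P=cloud(p,n=="wrist"); C=colors(p["image"]); D=deck(P)
  with np.errstate(all="ignore"):
    for col in ("green","red"):
      m=C[col]&(P[...,2]>24)&(P[...,2]<36)&(abs(D[...,0])<80)&(abs(D[...,1])<178)
      if m.sum()>20: print(n,col,rect(np.c_[D[m],P[m][:,2]]), D[m].min(0).round(1),D[m].max(0).round(1))
E
python3 look.py a wrist top
```

```text
5.65 [522.9  27.7 197.6] [-179.99   -0.    170.2 ] deckxy [-14.2  -5.3] [-0.24  0.19  0.39]
wrist green (array([ 8. , -7.1]), array([30.8, 42.8]), 2.28, np.float64(30.3), 2189) [ -8.1 -28.1] [22.7 14.8]
wrist red (array([ -13.9, -109.8]), array([76.7, 27.6]), 79.55, np.float64(30.2), 3914) [ -33.2 -148.9] [  5.8 -70.3]
top red (array([ -12.5, -113.7]), array([63.2, 24.8]), 79.83, np.float64(30.3), 181) [ -28.9 -146.4] [  3.9 -84.4]
```

Emit:
carry_out(deltas=[[[0,0,0,-0.004,0,0,40],[0,0,0,-0.005,0,0,40],[0,0,0,-0.005,0,0,40],[0,0,0,-0.005,0,0,40],[0,0,0,-0.004,0,0,40],[0,0,0,-0.004,0,0,40],[0,0,0,-0.003,0,0,40],[0,0,0,-0.002,0,0,40],[0,0,0,-0.001,0,0,40],[0,0,0,-0.001,0,0,40]]])

```text
clock: 6.75
position: [556.0, 22.0, 197.6]
tool_rot: [-180.0, -0.0, 170.2]
wrist_force: [0.5, -1.4, 0.2]
finger_gap: 0.403
gripper_force: 0.1
```

Emit:
carry_out(deltas=[[[0,0,0,-0.0005,0,0,40],[0,0,0,-0.0005,0,0,40],[0,0,0,0,0,0,40],[0,0,0,-0.0005,0,0,40],[0,0,0,0,0,0,40],[0,0,0,-0.0005,0,0,40],[0,0,0,0,0,0,40],[0,0,0,0,0,0,40],[0,0,0,0,0,0,40],[0,0,0,0,0,0,40]]])

```text
clock: 7.75
position: [557.9, 21.7, 197.7]
tool_rot: [-180.0, 0.0, 170.2]
wrist_force: [-0.3, 0.5, 0.3]
finger_gap: 0.403
gripper_force: 0.0
```

Emit:
carry_out(deltas=[[[0,0,0,-0.0005,0,0,40],[0,0,0,-0.0005,0,0,40],[0,0,0,-0.0005,0,0,40],[0,0,0,-0.0005,0,0,40],[0,0,0,0,0,0,40],[0,0,0,0,0,0,40],[0,0,0,0,0,0,40],[0,0,0,0,0,0,40],[0,0,0,0,0,0,40],[0,0,0,0,0,0,40]]])

```text
clock: 8.75
position: [559.7, 21.4, 197.6]
tool_rot: [-180.0, -0.1, 170.2]
wrist_force: [-4.7, 0.6, 2.4]
finger_gap: 0.401
gripper_force: 2.6
```

```bash
python3 look.py b wrist
```

```text
8.75 [559.7  21.4 197.6] [-1.7999e+02 -6.0000e-02  1.7020e+02] deckxy [23.1 -5.3] [-4.69  0.64  2.36]
wrist green (array([44. , -6.7]), array([33.1, 43.1]), 0.07, np.float64(30.3), 2283) [ 27.5 -28.3] [60.6 14.9]
wrist red (array([ -13.6, -110.3]), array([78.2, 26.8]), 79.07, np.float64(30.2), 4621) [ -32.9 -149.3] [  5.9 -69.7]
```

Emit:
carry_out(deltas=[[[0,0,0,-0.0005,0,0,40],[0,0,0,0,0,0,40],[0,0,0,0.001,0,0,40],[0,0,0,0.003,0,0,40],[0,0,0,0.006,0,0,40],[0,0,0,0.012,0,0,40],[0,0,0,0.01,0,-0.01,40],[0,0,0,0,0,-0.025,40],[0,0,0,0,0,-0.025,40],[0,0,0,0,0,-0.01,40]]])

```text
clock: 9.8
position: [528.5, 26.9, 269.9]
tool_rot: [180.0, 0.2, 170.2]
wrist_force: [0.3, -0.5, -0.1]
finger_gap: 0.4
gripper_force: 0.0
```

Emit:
carry_out(deltas=[[[0,0,0,0,-0.01,0,0],[0,0,0,-0.005,-0.02,0,0],[0,0,0,-0.015,-0.02,0,0],[0,0,0,-0.02,-0.015,0,0],[0,0,0,-0.013,-0.002,0,0],[0,0,0,0,0,0,0],[0,0,0,0,0,0,0],[0,0,0,0,0,0,0],[0,0,0,0,0,0,0],[0,0,0,0,0,0,0]]])

```text
clock: 10.8
position: [569.4, -48.0, 267.8]
tool_rot: [-180.0, 0.0, 170.2]
wrist_force: [0.3, -0.1, 0.1]
finger_gap: -0.006
gripper_force: 0.0
```

```bash
python3 look.py c wrist top; python3 -c "
import cv2;im=cv2.imread('pics/c_wrist.png');cv2.imwrite('pics/c2.png',im)"
```

```text
10.8 [569.4 -48.  267.8] [-1.7999e+02  1.0000e-02  1.7022e+02] deckxy [ 44.4 -72.1] [ 0.3  -0.08  0.11]
wrist green (array([46.5, -4.3]), array([27.5, 79.2]), 0.03, np.float64(30.3), 2815) [ 32.8 -43.9] [60.3 35.3]
wrist red (array([ -13.4, -110.2]), array([75.8, 26. ]), 79.26, np.float64(30.4), 3316) [ -32.5 -149. ] [  5.9 -71.3]
```

View pics/c_wrist.png

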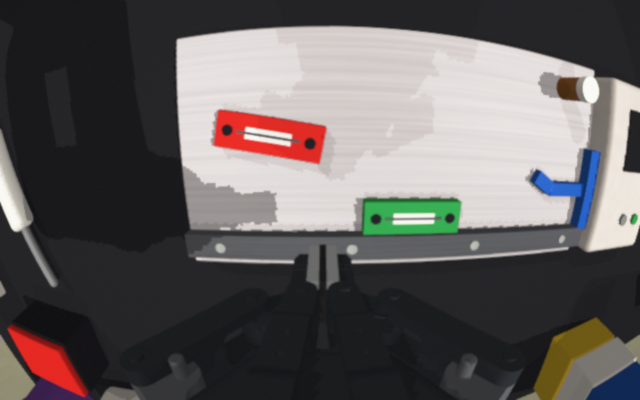

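The wrist view shows the green chip at (411,217) lying flush along the rail, at 0.03° and about 70 mm short of the lead-in. The red chip is untouched. Next I'll push the chip from its end.

Emit:
carry_out(deltas=[[[0,0,0,-0.001,0,0.01,0],[0,0,0,0,0,0.015,0],[0,0,0,0,0,0.015,0],[0,0,0,0,0,0.015,0],[0,0,0,0,0,0.01,0],[0,0,0,0,0,0.004,0],[0,0,0,0,0,0,0],[0,0,0,0,0.003,0,0],[0,0,0,0,0.004,0,0],[0,0,0,0,0.003,0,0]]])

```text
clock: 11.9
position: [572.5, -38.2, 199.2]
tool_rot: [-180.0, 0.0, 170.2]
wrist_force: [-0.1, -0.2, 0.1]
finger_gap: -0.002
gripper_force: 0.0
```

Emit:
carry_out(deltas=[[[0,0,0,0,0.003,0,0],[0,0,0,0,0.004,0,0],[0,0,0,0,0.005,0,0],[0,0,0,-0.0002,0.006,0,0],[0,0,0,-0.0002,0.006,0,0],[0,0,0,-0.0002,0.006,0,0],[0,0,0,-0.0002,0.006,0,0],[0,0,0,-0.0002,0.006,0,0],[0,0,0,0,0.005,0,0],[0,0,0,0,0.003,0,0]]])

```text
clock: 12.9
position: [582.0, 10.9, 198.7]
tool_rot: [-180.0, 0.0, 170.2]
wrist_force: [0.7, -0.4, -0.8]
finger_gap: -0.001
gripper_force: 0.1
```

```bash
python3 look.py d wrist scene
```

```text
12.9 [582.   10.9 198.7] [-180.      0.    170.21] deckxy [ 46.8 -11.8] [ 0.71 -0.4  -0.8 ]
wrist green (array([46.6, 33.4]), array([27.8, 79.1]), 0.08, np.float64(30.3), 4832) [32.6 -6.2] [60.5 73. ]
wrist red (array([ -13.4, -109.7]), array([76.7, 26.5]), 79.16, np.float64(30.3), 4988) [ -32.7 -148.9] [  6.2 -70.3]
scene green (array([45.2, 36.9]), array([25.3, 77.3]), 0.83, np.float64(28.0), 124) [32.8 -1.9] [58.3 75.6]
```

Emit:
carry_out(deltas=[[[0,0,0,0,0.004,0,0],[0,0,0,0,0.006,0,0],[0,0,0,0,0.006,0,0],[0,0,0,0,0.006,0,0],[0,0,0,0,0.006,0,0],[0,0,0,0,0.006,0,0],[0,0,0,0,0.006,0,0],[0,0,0,0,0.006,0,0],[0,0,0,0,0.005,0,0],[0,0,0,0,0.004,0,0]]])

```text
clock: 14.0
position: [591.3, 65.1, 198.7]
tool_rot: [-180.0, -0.0, 170.2]
wrist_force: [-0.2, -0.9, -0.0]
finger_gap: -0.001
gripper_force: 0.3
```

```bash
python3 look.py e wrist
```

```text
14.0 [591.3  65.1 198.7] [-179.99   -0.    170.21] deckxy [46.9 43.2] [-0.25 -0.93 -0.04]
wrist green (array([46.4, 88. ]), array([27.8, 78.4]), 0.13, np.float64(30.3), 4856) [32.4 48.7] [ 60.3 127.2]
wrist red (array([ -13.5, -109.3]), array([77.6, 26.5]), 79.1, np.float64(30.2), 3163) [ -32.8 -148.1] [  6.3 -69.4]
```

Emit:
carry_out(deltas=[[[0,0,0,0,0.004,0,0],[0,0,0,0,0.005,0,0],[0,0,0,0,0.005,0,0],[0,0,0,0,0.005,0,0],[0,0,0,0,0.005,0,0],[0,0,0,0,0.005,0,0],[0,0,0,0,0.004,0,0],[0,0,0,0,0.003,0,0],[0,0,0,0,0.002,0,0],[0,0,0,0,0.001,0,0]]])

```text
clock: 15.05
position: [597.9, 103.2, 198.7]
tool_rot: [-180.0, -0.0, 170.2]
wrist_force: [-1.2, -0.6, 0.4]
finger_gap: 0.002
gripper_force: 0.3
```

Emit:
carry_out(deltas=[[[0,0,0,0,0.001,0,0],[0,0,0,0,0.001,0,0],[0,0,0,0,0.0005,0,0],[0,0,0,0,0.0005,0,0],[0,0,0,0,0.0005,0,0],[0,0,0,0,0.0005,0,0],[0,0,0,0,0.0005,0,0],[0,0,0,0,0,0,0],[0,0,0,0,0,0,0],[0,0,0,0,0,0,0]]])

```text
clock: 16.05
position: [598.6, 107.5, 198.7]
tool_rot: [-180.0, 0.0, 170.2]
wrist_force: [0.6, -0.2, 0.1]
finger_gap: 0.001
gripper_force: 0.0
```

```bash
python3 look.py f wrist
```

```text
16.05 [598.6 107.5 198.7] [-180.     0.   170.2] deckxy [47.  86.2] [ 0.62 -0.19  0.09]
wrist green (array([ 46.3, 130.1]), array([27.6, 76.5]), 0.42, np.float64(30.4), 4903) [32.6 91.7] [ 60.2 168.4]
wrist red (array([ -13.6, -109.6]), array([78.7, 26.5]), 79.22, np.float64(30.1), 2223) [ -32.7 -149.6] [  6.  -69.1]
```

Emit:
carry_out(deltas=[[[0,0,0,0,0.0005,0,0],[0,0,0,0,0.0005,0,0],[0,0,0,0,0.0005,0,0],[0,0,0,0,0,0,0],[0,0,0,0,0,0,0],[0,0,0,0,0,0,0],[0,0,0,0,0,0,0],[0,0,0,0,0,0,0],[0,0,0,0,0,0,0],[0,0,0,0,0,0,0]]])

```text
clock: 17.1
position: [598.8, 108.6, 198.7]
tool_rot: [-179.9, -0.0, 170.2]
wrist_force: [-1.6, -6.2, 1.1]
finger_gap: 0.001
gripper_force: 3.0
```

Emit:
carry_out(deltas=[[[0,0,0,0,0.0005,0,0],[0,0,0,0,0,0,0],[0,0,0,0,-0.001,0,0],[0,0,0,0,-0.004,0,0],[0,0,0,0,-0.01,0,0],[0,0,0,0,-0.015,-0.005,0],[0,0,0,0,-0.015,-0.02,0],[0,0,0,0,-0.01,-0.03,0],[0,0,0,0,0,-0.02,0],[0,0,0,0,0,0,0]]])

```text
clock: 18.1
position: [589.9, 53.9, 277.2]
tool_rot: [180.0, 0.3, 170.1]
wrist_force: [0.4, 1.0, 0.3]
finger_gap: 0.001
gripper_force: 0.0
```

```bash
python3 look.py g wrist scene; python3 - <<'E'
import cv2
a=cv2.imread('pics/g_wrist.png')
cv2.imwrite('pics/g2.png',cv2.resize(a[130:280,300:560],None,fx=3,fy=3,interpolation=cv2.INTER_CUBIC))
E
```

```text
18.1 [589.9  53.9 277.2] [179.97   0.28 170.14] deckxy [47.4 31.9] [0.41 0.96 0.29]
wrist green (array([ 46.3, 130.1]), array([27. , 76.3]), 0.2, np.float64(30.4), 2413) [32.8 92. ] [ 59.9 168.2]
wrist red (array([ -13.5, -110.1]), array([77.7, 26.6]), 79.68, np.float64(30.3), 2164) [ -32.6 -149.3] [  5.8 -70.2]
scene green (array([ 45.3, 132.5]), array([72.9, 25. ]), 89.29, np.float64(28.6), 140) [32.5 96. ] [ 58.2 169. ]
```

View pics/g2.png

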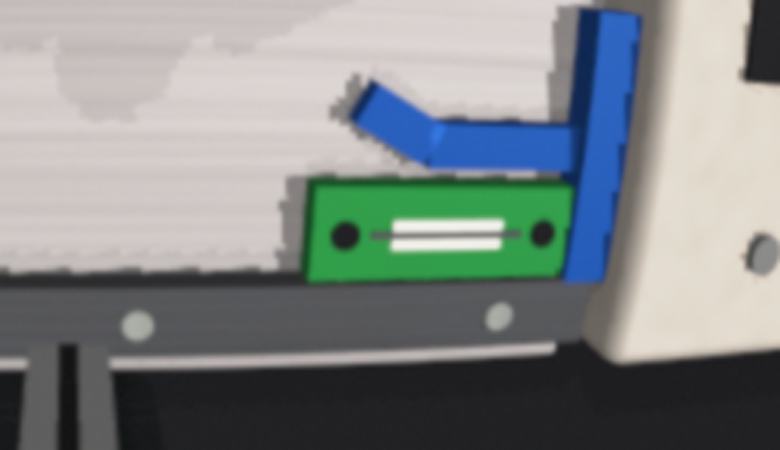

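The close view shows the green chip against the blue stop on its right and flush with the rail below it. The fingers are clear and raised, and no gap is visible.

```bash
python3 -c "
from rig import order; print(order.finish_job())"
```

```text
the job is handed in; nothing more can be done
None
```

The green chip was pushed flush to the rail before the pocket, slid home against the rail and end stop, and released; the job is handed in, the red chip measured unmoved, and no verdict came back.

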